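# Weigh a specimen jar on the beam balance

### The job

Weigh the closed specimen jar that stands on one pan of the beam balance: put on the empty pan whichever of the two plain aluminium weights it takes (the large one is 200 g, the small one 100 g, sometimes both), and slide the rider along its rail until the beam comes to rest level, with nothing touching it. Leave the jar on its pan, and do not shift or knock over the other things on the worktop.

Things in the scene. Friction and masses are not known exactly. Their poses are not given: they have to be found in the camera images.
- balance: the fixed stand of the beam balance: grey base plate 130 x 300 mm, 20 mm high, with a central post 200 mm high that carries a white scale plate. Origin on the worktop under the middle; z up, its y axis runs along the beam towards the jar's pan, so the weights' pan is on its -y side and the rider's rail on its -x side (towards the robot). Its yaw varies by up to about 0.2 rad.
- beam (a joint): tilt of the beam about a pivot 72 mm above the worktop, in rad: 0 is level, -0.12 is the stop with the jar's pan down, +0.12 the stop with the weights' pan down. Between the stops it floats: the tilt is proportional to the imbalance, roughly 0.03 rad for 10 g on a pan, and it settles in about 1 s. A pointer on the beam stands in front of the scale plate's middle mark when level. It starts at -0.12.
- weight_pan: the empty pan for the weights, a flat steel disc 128 mm across without a rim, on the beam's arm 130 mm from the pivot. Links keep it level, and where a load stands on it makes no difference. The origin is under its centre; the upper face lies 15 mm above the origin. x, y axes as those of the stand. It is about 16 mm higher at the start than when level. Pressed down with a fingertip, it resists with the weight that is still missing.
- jar_pan: the pan on which the jar stands, equal to the other one; upper face 15 mm above the origin.
- jar: closed clear wide jar with an orange lid, 104 mm across, 70 mm high, origin under its centre; it weighs between 200 and 440 g (not known beforehand).
- rider (a joint): place of the rider on its rail, in m: 0 above the pivot line, where it has no effect, growing towards the weights' side (the stand's -y) up to 0.12 at the rail's end. It weighs 200 g, so it counts as much as 200 g x value / 0.13 m on the weights' pan (185 g at the end). It slides stiffly, pushed with about 0.5 to 1 N, and stays where it is left. The rail is parallel to the beam, 98 mm in front of the beam's middle (stand's -x).
- rider_tab (a point): middle of the upper edge of the rider's upright steel tab, at about 152 mm above the worktop. The tab is 10 mm thick along the rail, 26 mm wide across it, and stands 68 mm clear above the 24 mm block of the rider; push it sideways along the rail or pinch it.
- weight_large: the 200 g weight: plain upright aluminium cylinder, 44 mm in diameter, 66 mm high, origin under its centre
- weight_small: the 100 g weight: plain upright aluminium cylinder, 30 mm in diameter, 60 mm high, origin under its centre
- petri: bystander: covered petri dish, 90 mm across, 15 mm high, origin under its centre
- dropper: bystander: clear dropper bottle, 64 mm across, 120 mm high, origin under its centre
- timer: bystander: rounded bench timer, 52 x 84 x 35 mm, origin under its centre
Things that resemble listed ones, but are neither listed nor needed, are in the scene too. What is shaped like the weight_large but yellow is not meant.

How it is judged (in metres and radians):
At the end, for the whole second after the job is handed in: The beam rests level within 0.015 rad (about 5 g), not swinging (under 0.02 rad/s), with at least one of the two weights on the weights' pan and the jar still standing upright on its own pan (value of joint beam between -0.015 and 0.015 rad and velocity of joint beam between -0.02 and 0.02 rad/s and contact force between any of weight_large, weight_small and weight_pan above 0.5 N and contact force between jar and jar_pan above 1 N and angle between jar's own z axis and vertical below 0.1 rad); the robot touches nothing.
It fails at once if the jar is tipped, or shifted to more than 30 mm off its pan's centre (angle between jar's own z axis and vertical above 0.35 rad or horizontal distance between jar and jar_pan above 0.03 m).
It fails at once if a bystander (petri dish, dropper bottle, timer) is shifted by more than 30 mm or knocked over (distance of any of petri, dropper, timer from where it was at the start of the episode above 0.03 m or angle between dropper's own z axis and vertical above 0.5 rad).
It also fails if it takes over 72 s, if anything falls off the work surface, if the arm or the gripper's body presses on something with over 40 N, if the wrist force passes 120 N, or if a joint passes its speed limit or range.

### The arm

A 6-joint arm with a two-finger parallel gripper is mounted at the origin on a cart in front of the work surface, level with it; the furniture and walls round the work are solid. World frame = base frame: x ahead of the robot, y to its left, z up, the work surface at z = 0. Lengths are in m, angles in degrees, forces in N, time in s.
With the tool pointing down it reaches from about 0.375 to 0.75 m from the base axis. Payload 9 kg.
Tool frame: the origin (TCP) lies where the fingers leave the gripper's body, on its centre line; the fingertips stand 73 mm ahead of it and the grasp point (between the pads) lies 54 mm ahead of it (robot.tip_reach is the distance from the TCP to the fingertips, in m); z points along the fingers, y is the direction in which the jaws open and shut (so a half turn about z gives the same grasp; the last joint's range is limited). The gripper opens to 85 mm and grips with 20 to 120 N. Pads are 22 mm wide; open, the fingers measure 114 mm over their backs; the gripper's body (76 mm by 85 mm) begins 54 mm behind the grasp point. The pads swing forward as they close: fully open they stand 13 mm farther back than shut.
Start: joints at [-75.728, 5.964, 5.575, 89.605, 0, 77.527], TCP at [0.27, -0.536, 0.304] pointing down, gripper open.
Joint ranges: [-171.21, 171.21], [-48.23, 106.86], [-62.78, 66.21], [-105.2, 120.99], [-86.42, 89.51], [-180, 180]. Speed limits (degrees/s): [127.2, 127.2, 147.25, 180, 180, 180].

### API

Orientations are given as [roll, pitch, yaw] about the fixed x, y, z axes, in that order (R = Rz(yaw) Ry(pitch) Rx(roll)).
In Python, from plant import robot gives the robot as it stands. Calls block until the motion is done:
- robot.move_pose(position, orientation): joint-space move of the TCP to a pose.
- robot.line_to(position, vel=0.15, rotation=None, guard=None): straight line of the TCP; rotation=None keeps the orientation; vel is the mean speed in m/s. With guard (N) it stops when the force on the tool has changed by that much, and returns True; else False.
- robot.goto_joints(angles): joint-space move.
- robot.set_gripper(opening): finger opening in m; the grip force is fixed at half the most; returns when the fingers have stopped.
- robot.pause(seconds).
- robot.ik(position, orientation): joint angles nearest the present ones, or None.
- robot.observe(): the state.
- robot.grab_frame(name): name is "scene" or "top" or "wrist"; returns the picture (420x560x3 uint8, blue, green, red); there is no depth.
- robot.get_calibration(name): a dict with "vertical_fov" (degrees; the focal length in pixels is half the picture's height over the tangent of half this angle, whatever the lens; pixels are square), "cx", "cy" (the principal point, pixels), "rvec" (rotation vector, rad) and "tvec" (3), from world to camera coordinates, as OpenCV has them. Camera axes: x right, y down, z forward; pixel columns grow to the right and rows downward; lengths in m; the calibration is good to about 2 mm. A picture is of the moment at which its call begins: read the wrist's pose just before it. get_calibration takes no time and is no camera call; for the wrist camera it gives the pose at the moment of the call.
A pose or a line that the arm cannot do raises robot.IKError and nothing moves.
- robot.job_done(): hands the job in, once; it reports no verdict.
The state is a dict: "time": time; "q": joint angles; "qvel": joint speeds; "joint_torque": joint torques, N m; "tool_pos": TCP position; "tcp_rot": TCP orientation; "ft_force": force on the tool from outside, world axes, zero at the start; "torque": the same for the moment, N m; "gripper_width": finger opening in m.
Only numpy, scipy, OpenCV 4.12 (cv2) and the standard library are available. Lean on these libraries where they do the work, as an engineer would, in place of code of your own. Each camera call takes 0.05 s, during which the arm holds its last target. There are 200 camera calls.

## Working session

There is one attempt and no reset: what is moved stays moved. The work goes in short steps, each a Python script; the robot and the scene stay as the last script left them, time stands still between calls to the robot, and variables do not carry over. Pictures are saved under pics/ and viewed, about 8 in all and at most 12, crops included, and the job is handed in when it is done.

```bash
ls; mkdir -p pics; cat > h.py <<'E'
import numpy as np, cv2
from plant import robot
def cal(n):
    c=robot.get_calibration(n); R=cv2.Rodrigues(np.array(c["rvec"],float))[0]; t=np.array(c["tvec"],float).ravel()
    f=210/np.tan(np.radians(c["vertical_fov"]/2)); return R,t,f,c["cx"],c["cy"]
def ray(C,u,v):
    R,t,f,cx,cy=C; return -R.T@t, R.T@np.array([(u-cx)/f,(v-cy)/f,1.])
def onz(C,u,v,z):
    o,d=ray(C,u,v); return o+d*(z-o[2])/d[2]
def proj(C,p):
    R,t,f,cx,cy=C; q=R@np.array(p,float)+t; return np.array([cx+f*q[0]/q[2],cy+f*q[1]/q[2]])
E
python3 - <<'E'
from h import *
for n in("scene","top"):
    im=robot.grab_frame(n); cv2.imwrite(f"pics/{n}0.png",im); C=cal(n); print(n,-C[0].T@C[1],C[2:],C[0][2], robot.get_calibration(n).keys())
a=[cv2.imread(f"pics/{n}0.png") for n in("scene","top")]
cv2.imwrite("pics/top0b.png",cv2.resize(a[1],(800,600),interpolation=cv2.INTER_CUBIC))
s=robot.observe();print(s)
E
```

```text
pics
scene [ 0.89032776 -1.09034504  0.76643727] (np.float64(494.57655579220864), 279.20199793257945, 213.1737717378604) [-0.30807745  0.82104672 -0.48059397] dict_keys(['vertical_fov', 'cx', 'cy', 'rvec', 'tvec'])
top [ 0.28607278 -0.01830686  1.19566273] (np.float64(401.20836962944406), 275.4416339606685, 207.90534926023946) [ 0.15323935  0.02285874 -0.98792468] dict_keys(['vertical_fov', 'cx', 'cy', 'rvec', 'tvec'])
{'time': 0.1, 'q': array([-7.57264731e+01,  5.99717883e+00,  5.53201977e+00,  8.96043122e+01,
        1.94458670e-03,  7.75257533e+01]), 'qvel': array([ 0.02819645, -0.12380334,  0.19493416, -0.03333075, -0.06539552,
       -0.03295108]), 'joint_torque': array([ 6.93535956e-03, -5.58210397e+01,  5.04719567e+01,  1.31701824e-02,
       -3.01772961e-04,  1.64299797e-05]), 'tool_pos': array([ 0.26999282, -0.53558941,  0.30318462]), 'tcp_rot': array([-1.79932589e+02, -1.69045283e-02,  2.67477626e+01]), 'ft_force': array([1.08339493, 0.76043395, 0.20111049]), 'torque': array([ 0.06647962, -0.02828412, -0.02386368]), 'gripper_width': 0.08502943532023008}
```

View pics/top0b.png

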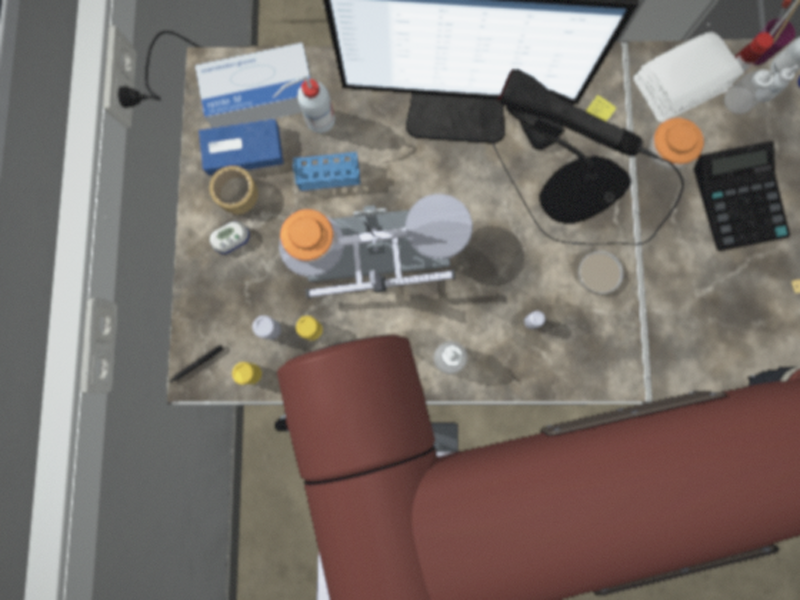

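View pics/scene0.png

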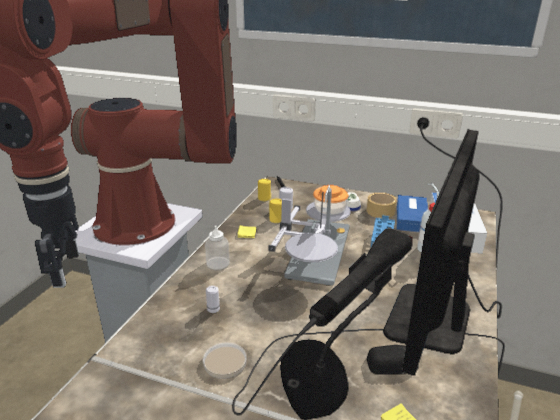

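The top view shows the jar at (307,235), the empty pan at (438,225) and the rail from (310,292) to (450,275) in the 800-px picture, with the rider near (378,283). Weight candidates are the silver cylinder at (265,327) for the large one and the silver one at (535,320) for the small one. The yellow cylinders at (307,327) and (247,373) are decoys. I'll enlarge and measure.

```bash
python3 - <<'E'
from h import *
T=cv2.imread("pics/top0.png");S=cv2.imread("pics/scene0.png")
CT=cal("top");CS=cal("scene")
k=1/1.42857
for n,u,v,z in [("large",265,325,.066),("small",536,319,.06),("yel1",307,326,.066),("yel2",246,372,.066),("dropper",452,357,.1),("wpan",438,225,.097),("jarlid",307,235,.12),("railL",312,292,.09),("railR",450,275,.09),("timer",229,237,.035),("petri",601,272,.015),("rider",378,283,.15)]:
    p=onz(CT,u*k,v*k,z); print(n,p.round(3),"scene px",proj(CS,p).round(0), "r",np.hypot(p[0],p[1]).round(3))
a=cv2.resize(T[120:290,150:400],(800,544),interpolation=cv2.INTER_CUBIC); cv2.imwrite("pics/c1.png",a)
b=cv2.resize(S[165:320,190:365],(677,600),interpolation=cv2.INTER_CUBIC); cv2.imwrite("pics/c2.png",b)
E
```

```text
large [0.406 0.264 0.066] scene px [286. 189.] r 0.484
small [ 0.417 -0.275  0.06 ] scene px [212. 287.] r 0.499
yel1 [0.404 0.18  0.066] scene px [276. 200.] r 0.442
yel2 [0.313 0.298 0.066] scene px [264. 181.] r 0.432
dropper [ 0.34  -0.104  0.1  ] scene px [215. 231.] r 0.356
wpan [ 0.6   -0.081  0.097] scene px [312. 247.] r 0.605
jarlid [0.575 0.174 0.12 ] scene px [330. 194.] r 0.601
railL [0.468 0.167 0.09 ] scene px [295. 199.] r 0.497
railR [ 0.501 -0.104  0.09 ] scene px [272. 246.] r 0.511
timer [0.595 0.354 0.035] scene px [349. 196.] r 0.692
petri [ 0.52  -0.423  0.015] scene px [225. 356.] r 0.67
rider [0.475 0.035 0.15 ] scene px [281. 200.] r 0.476
```

View pics/c1.png

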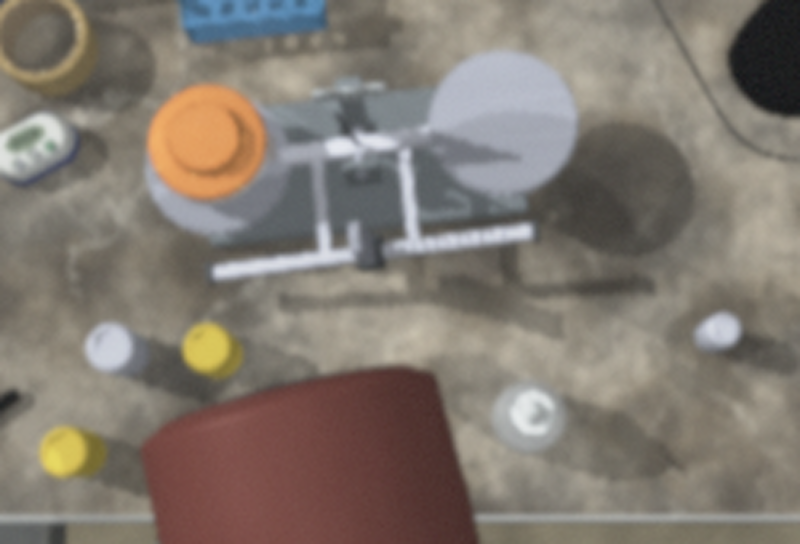

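View pics/c2.png

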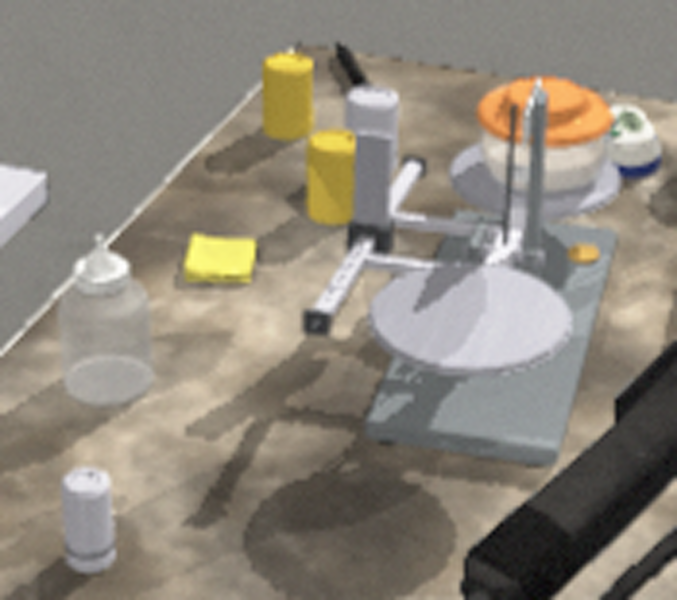

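c1/c2 confirm the two plain aluminium cylinders: the wide one at crop px (110,348), and the slim one at (720,330). The others of that shape are yellow. The pan centre agrees in both views at z ≈ 0.097 (predicted 312,247, seen 312,247). I'll grasp the large weight first and place it on the inner half of the pan, leaving room for the small one.

```bash
cat >> h.py <<'E'
CT=cal("top")
k=.7
rL=onz(CT,312*k,292*k,.062); rR=onz(CT,450*k,275*k,.094)
d=(rL-rR)[:2]; YAW=np.arctan2(-d[0],d[1]); Y=np.array([-np.sin(YAW),np.cos(YAW)]); X=np.array([Y[1],-Y[0]])
PAN=np.array([.600,-.081])
PSI=np.degrees(YAW)-90
def over(p,z,psi): robot.move_pose([p[0],p[1],z],[180,0,psi])
def wait(): 
    s=robot.observe(); return round(s["time"],2),s["tool_pos"].round(3),s["ft_force"].round(2),round(s["gripper_width"],4)
E
python3 - <<'E'
from h import *
print("yaw",np.degrees(YAW),"railmid",((rL+rR)/2).round(3),"len",np.linalg.norm(rL-rR),"pivot from pan",(PAN+.13*Y).round(3),"rail exp",(PAN+.13*Y-.098*X).round(3))
p=onz(CT,184.4,227.8,.066); print(p)
over(p,.36,-90); print(wait())
robot.line_to([p[0],p[1],.17],vel=.25)
robot.line_to([p[0],p[1],.095],vel=.12,guard=8); print(wait())
robot.set_gripper(.03); print(wait())
robot.line_to([p[0],p[1],.36],vel=.25); print(wait())
q=PAN+.025*Y
over(q,.34,PSI); print(wait())
cv2.imwrite("pics/w1.png",robot.grab_frame("wrist"))
E
```

```text
yaw 5.634480352058897 railmid [0.486 0.034 0.078] len 0.2782885726067325 pivot from pan [0.587 0.048] rail exp [0.49  0.039]
[0.40517545 0.26680891 0.066     ]
(2.97, array([0.405, 0.266, 0.36 ]), array([ 0.41,  0.14, -0.23]), 0.0855)
(4.65, array([0.406, 0.267, 0.096]), array([ 0.25, -0.38, -0.59]), 0.0856)
(5.12, array([0.406, 0.267, 0.096]), array([-1.15,  0.16,  4.54]), 0.0427)
(6.33, array([0.405, 0.267, 0.359]), array([ 0.48, -0.71, -1.83]), 0.0431)
(7.73, array([ 0.597, -0.055,  0.34 ]), array([-0.49,  0.14, -1.41]), 0.0429)
```

View pics/w1.png

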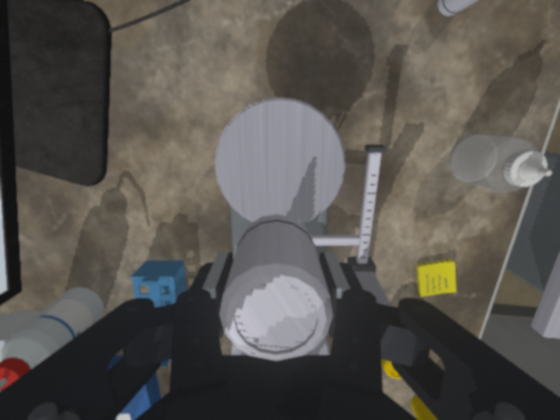

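The wrist view shows the weight held and the pan disc centred near (280,161). The rail runs from (374,148) to (363,258). I'll check the pan centre against this and then place the weight.

```bash
python3 - <<'E'
from h import *
C=cal("wrist"); p=onz(C,280,162,.097); a=onz(C,374,150,.094);b=onz(C,363,258,.082)
d=(b-a)[:2]; print("pan",p,"edges",onz(C,216,162,.097)[:2],onz(C,345,162,.097)[:2],"yaw",np.degrees(np.arctan2(-d[0],d[1])),a,b)
if np.linalg.norm(p[:2]-PAN)<.02:
    q=(p[:2]+PAN)/2+.025*Y; print("target",q)
    robot.line_to([q[0],q[1],.215],vel=.2)
    print(robot.line_to([q[0],q[1],.190],vel=.03,guard=3)); print(wait())
    robot.set_gripper(.075); print(wait())
    robot.line_to([q[0],q[1],.36],vel=.25)
    # retreat to a view towards the balance from the small-weight side
    over([.417,-.275],.36,-90)
    cv2.imwrite("pics/s2.png",cv2.resize(robot.grab_frame("scene")[165:320,190:365],(677,600),interpolation=cv2.INTER_CUBIC)); print(wait())
E
```

```text
pan [ 0.59673991 -0.08626405  0.097     ] edges [ 0.66139991 -0.07978259] [ 0.53108962 -0.09284477] yaw 6.697550574867071 [ 0.50311293 -0.10743251  0.094     ] [0.48852409 0.01680221 0.082     ]
target [ 0.59591541 -0.05875281]
False
(9.54, array([ 0.596, -0.059,  0.19 ]), array([-1.12, -2.12,  0.32]), 0.0423)
(9.96, array([ 0.596, -0.059,  0.19 ]), array([ 0.38, -0.66,  0.33]), 0.075)
(11.93, array([ 0.418, -0.274,  0.36 ]), array([ 0.5 ,  0.31, -0.53]), 0.075)
```

View pics/s2.png

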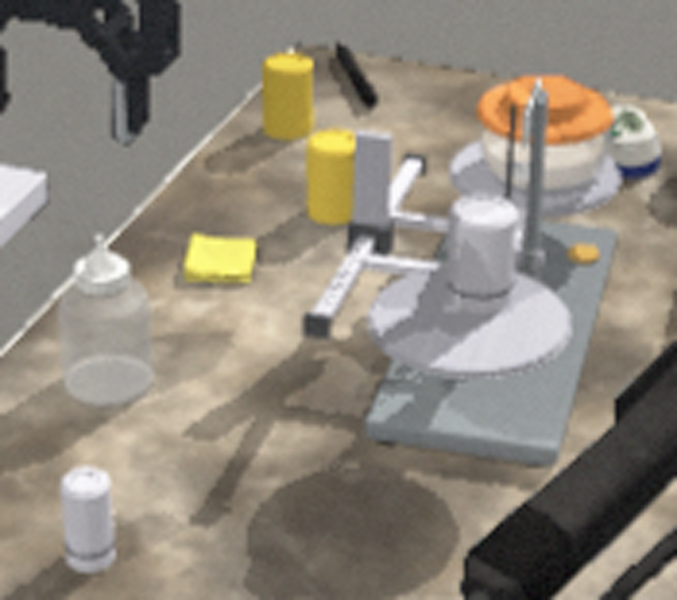

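The large weight stands on the pan and the beam is still on the jar-side stop. I'll straddle the rider's tab with the jaws along the rail and push it outward in steps. The pan's front edge in the scene camera gives the tilt.

```bash
cat >> h.py <<'E'
YAW=np.radians(6.2); Y=np.array([-np.sin(YAW),np.cos(YAW)]); X=np.array([Y[1],-Y[0]])
PIV=np.array([.5985,-.0835])+.13*Y; RAIL=PIV-.098*X
TOOL=[180,0,6.2]; CS=cal("scene")
def at(s,z=.19): q=RAIL-s*Y; return [q[0],q[1],z]
def edge(im):
    "row of the pan's front edge at columns 302..320 (scene): strongest bright->dark step"
    g=cv2.GaussianBlur(cv2.cvtColor(im,cv2.COLOR_BGR2GRAY),(0,0),.8).astype(float)
    r=[]
    for u in range(302,321,3):
        d=-np.diff(g[248:275,u]); i=int(d.argmax()); i=min(max(i,1),len(d)-2)
        a,b,c=d[i-1:i+2]; r.append(248+i+.5+.5*(a-c)/(a-2*b+c))
    return np.round(r,1),np.median(r)
def panrow(th):
    "predicted edge row at u~311 from pan geometry"
    z=.0813-.13*th
    c=np.array([.5985,-.0835]); P=[proj(CS,[c[0]+.064*np.cos(a),c[1]+.064*np.sin(a),z]) for a in np.linspace(0,6.28,90)]
    return max(p[1] for p in P)
E
python3 - <<'E'
from h import *
print("PIV",PIV,"RAIL",RAIL)
t=onz(CT,260.3,190.3,.152); print("tab",t,"s",-(t[:2]-RAIL)@Y,"x",(t[:2]-RAIL)@X,proj(CS,t))
print("edge0",edge(cv2.imread("pics/scene0.png")),"pred",[round(panrow(x),2) for x in(-.12,0,.12)])
print("edge1",edge(robot.grab_frame("scene")))
s0=-(t[:2]-RAIL)@Y+.004
robot.set_gripper(.06)
robot.move_pose(at(s0,.36),TOOL)
robot.line_to(at(s0,.26),vel=.25); print(robot.line_to(at(s0),vel=.1,guard=4),wait())
def f(n):
    C=cal("wrist"); im=robot.grab_frame("wrist"); cv2.imwrite(n,im)
f("pics/w3.png")
E
```

```text
PIV [0.58446008 0.04573963] RAIL [0.48703329 0.03515569]
tab [0.49540605 0.04599621 0.152     ] s -0.009872863653340093 x 0.009494553319759996 [290.00620601 198.83617878]
edge0 (array([258.6, 259.5, 259.5, 259.7, 259.5, 259.4, 258.7]), np.float64(259.5238095238095)) pred [np.float64(261.56), np.float64(266.94), np.float64(272.26)]
edge1 (array([259.7, 260.2, 260.3, 260.4, 260.3, 260.2, 259.5]), np.float64(260.22222222222223))
False (18.02, array([0.487, 0.041, 0.191]), array([0.01, 0.31, 0.28]), 0.0601)
```

View pics/w3.png

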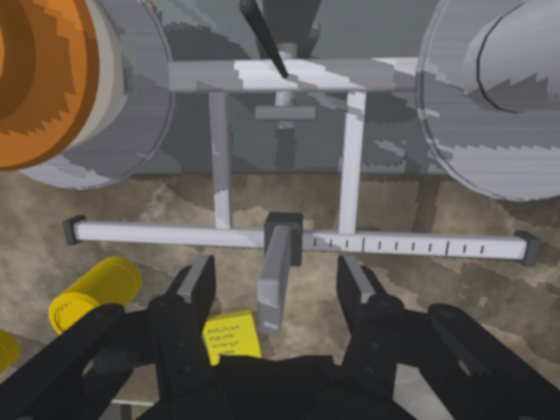

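The wrist view shows the tab cleanly straddled: tab at (270,300), fingers at (205,275) and (350,275). The pan edge sank 0.7 px when the weight went on, so the beam may already be floating about 35 g short. I'll push in small steps and read the edge each time.

```bash
python3 - <<'E'
from h import *
for sc in (.034,.042):
    g=robot.line_to(at(sc),vel=.05,guard=6)
    robot.line_to(at(sc-.018),vel=.1); robot.pause(1.2)
    im=robot.grab_frame("scene"); e=edge(im); th=-.12+(e[1]-259.52)/(panrow(0)-panrow(-.12))*.12
    print(sc,g,e,"tilt",round(th,3),wait())
cv2.imwrite("pics/w4.png",robot.grab_frame("wrist"))
cv2.imwrite("pics/s4.png",im)
E
```

```text
0.034 False (array([262.5, 262.6, 262.5, 262.8, 262.7, 262.6, 262.2]), np.float64(262.55)) tilt -0.052 (20.6, array([0.489, 0.019, 0.19 ]), array([ 0.62, -0.41, -0.36]), 0.0599)
0.042 False (array([263.9, 264.2, 264.3, 264.4, 264.4, 264.3, 263.6]), np.float64(264.28125)) tilt -0.014 (22.85, array([0.49 , 0.011, 0.19 ]), array([ 0.39, -0.06, -0.01]), 0.0598)
```

View pics/w4.png

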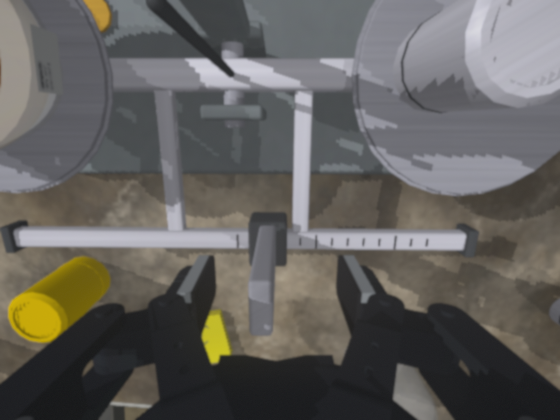

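Tilt is now about -0.014, with a gain of 0.038 rad per 8 mm of push. I'll push 3 mm more, withdraw, and check independently from a tilted wrist view of the pointer and rail.

```bash
python3 - <<'E'
from h import *
sc=.045
robot.line_to(at(sc),vel=.05,guard=6); robot.line_to(at(sc-.019),vel=.1); robot.line_to(at(sc-.019,.33),vel=.2)
from scipy.spatial.transform import Rotation as Ro
# tilt the tool's pointing direction towards +X of the stand; try tilts
for psi in (6.2,-173.8):
  for a in (70,60,50,40):
    done=False
    for dx,z in ((-.26,.22),(-.22,.24),(-.2,.28),(-.15,.3)):
        R=Ro.from_euler('z',6.2,degrees=True)*Ro.from_euler('y',-a,degrees=True)*Ro.from_euler('x',180,degrees=True)
        if psi<0: R=R*Ro.from_euler('z',180,degrees=True)
        o=R.as_euler('xyz',degrees=True); q=PIV+dx*X; p=[q[0],q[1],z]
        ok=robot.ik(p,list(o))
        print(psi,a,dx,z,R.apply([0,0,1]).round(2),None if ok is None else np.round(ok))
robot.pause(.5)
im=robot.grab_frame("scene"); e=edge(im); print(e,-.12+(e[1]-259.52)/(panrow(0)-panrow(-.12))*.12,wait())
C=cal("wrist"); s=robot.observe(); Rt=Ro.from_euler('xyz',s["tcp_rot"],degrees=True)
print("cam in tool",Rt.inv().apply(-C[0].T@C[1]-s["tool_pos"]).round(3),"axis",Rt.inv().apply(C[0][2]).round(2))
E
```

```text
6.2 70 -0.26 0.22 [ 0.93  0.1  -0.34] None
6.2 70 -0.22 0.24 [ 0.93  0.1  -0.34] None
6.2 70 -0.2 0.28 [ 0.93  0.1  -0.34] None
6.2 70 -0.15 0.3 [ 0.93  0.1  -0.34] None
6.2 60 -0.26 0.22 [ 0.86  0.09 -0.5 ] None
6.2 60 -0.22 0.24 [ 0.86  0.09 -0.5 ] None
6.2 60 -0.2 0.28 [ 0.86  0.09 -0.5 ] None
6.2 60 -0.15 0.3 [ 0.86  0.09 -0.5 ] None
6.2 50 -0.26 0.22 [ 0.76  0.08 -0.64] None
6.2 50 -0.22 0.24 [ 0.76  0.08 -0.64] None
6.2 50 -0.2 0.28 [ 0.76  0.08 -0.64] None
6.2 50 -0.15 0.3 [ 0.76  0.08 -0.64] None
6.2 40 -0.26 0.22 [ 0.64  0.07 -0.77] None
6.2 40 -0.22 0.24 [ 0.64  0.07 -0.77] None
6.2 40 -0.2 0.28 [ 0.64  0.07 -0.77] None
6.2 40 -0.15 0.3 [ 0.64  0.07 -0.77] None
-173.8 70 -0.26 0.22 [ 0.93  0.1  -0.34] None
-173.8 70 -0.22 0.24 [ 0.93  0.1  -0.34] None
-173.8 70 -0.2 0.28 [ 0.93  0.1  -0.34] None
-173.8 70 -0.15 0.3 [ 0.93  0.1  -0.34] None
-173.8 60 -0.26 0.22 [ 0.86  0.09 -0.5 ] None
-173.8 60 -0.22 0.24 [ 0.86  0.09 -0.5 ] None
-173.8 60 -0.2 0.28 [ 0.86  0.09 -0.5 ] None
-173.8 60 -0.15 0.3 [ 0.86  0.09 -0.5 ] None
-173.8 50 -0.26 0.22 [ 0.76  0.08 -0.64] None
-173.8 50 -0.22 0.24 [ 0.76  0.08 -0.64] None
-173.8 50 -0.2 0.28 [ 0.76  0.08 -0.64] None
-173.8 50 -0.15 0.3 [ 0.76  0.08 -0.64] None
-173.8 40 -0.26 0.22 [ 0.64  0.07 -0.77] None
-173.8 40 -0.22 0.24 [ 0.64  0.07 -0.77] None
-173.8 40 -0.2 0.28 [ 0.64  0.07 -0.77] None
-173.8 40 -0.15 0.3 [ 0.64  0.07 -0.77] None
(array([264.6, 264.6, 264.9, 265.2, 265.1, 264.7, 264.3]), np.float64(264.6666666666667)) -0.0052491031070746735 (25.21, array([0.49 , 0.009, 0.33 ]), array([-0.06, -0.03,  0.14]), 0.0598)
cam in tool [ 0.072 -0.    -0.07 ] axis [-0.28  0.    0.96]
```

The edge now reads a tilt of about -0.005 rad, inside tolerance. Low tilted wrist poses are out of reach, so I'll check the pointer from above with the wrist camera in the stand's mid-plane. There pointer, pivot and mark line up without parallax.

```bash
python3 - <<'E'
from h import *
q=PIV-.085*X; robot.line_to([q[0],q[1],.34],vel=.15); robot.pause(.8)
C=cal("wrist"); im=robot.grab_frame("wrist")
o=-C[0].T@C[1]; print("cam",o,"y off",(o[:2]-PIV)@Y)
for z in(.072,.12,.17,.2):
    print(z,proj(C,[*PIV,z]).round(1),proj(C,[*(PIV+.002*Y),z]).round(1))
cv2.imwrite("pics/w5f.png",im)
u,v=proj(C,[*PIV,.14]).astype(int); y0=max(0,v-100);x0=u-130
cv2.imwrite("pics/w5.png",cv2.resize(im[y0:y0+200,x0:x0+260],(780,600),interpolation=cv2.INTER_CUBIC)); print(x0,y0)
print(edge(robot.grab_frame("scene"))[1])
E
```

```text
cam [0.57157845 0.04477538 0.40988435] y off 0.0004326039615267194
0.072 [276. 108.] [274.1 108. ]
0.12 [276.1 105.9] [273.9 105.9]
0.17 [276.2 102.7] [273.5 102.7]
0.2 [276.3 100. ] [273.2 100. ]
146 4
264.6666666666667
```

View pics/w5.png

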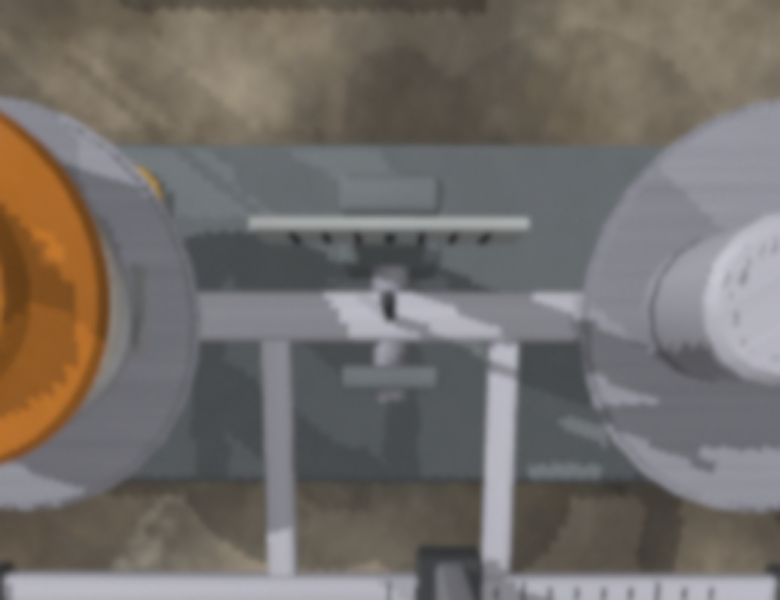

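The pointer at (388,305) in the crop stands in line with the plate's middle mark at (389,238). The offset is about 1 crop px, where 0.015 rad would be about 6. Jar and weight are on their pans and the gripper is clear, so I'm handing in.

```bash
python3 -c "
from h import *
print(wait()); robot.job_done()"
```

```text
(26.47, array([0.5  , 0.037, 0.34 ]), array([ 0.43,  0.14, -0.18]), 0.06)
the job is handed in; nothing more can be done
```

The beam was level when I handed the job in, at 26.5 s of the 72 s allowed. The 200 g weight alone is on the weights' pan, and I pushed the rider outward in three steps until the beam came level. The small weight wasn't needed.

- **Pan edge (scene camera):** it gave a tilt of about -0.005 rad, and a second reading after the arm moved to its viewing position above was identical, so the beam was steady.
- **Pointer (wrist camera):** it stood on the middle mark within about 0.003 rad.
- **State at hand-in:** the jar was on its pan and the gripper was well clear of everything. I never steered near the petri dish, dropper bottle or timer, though I did not re-measure their positions afterwards.
- **Disagreement:** the pan edge's absolute row was about 2 px off my geometric prediction. I therefore measured tilt from its starting row at the stop (-0.12 rad), and the pointer check supports that.

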